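# Make up a conduit kit in the outlined kit tray

## Task

Make up the conduit kit: set each of the four parts that belong (the round box with two opposite spouts, the straight coupler, the square box and the larger brass gland) upright on its own matching black silhouette in the kit tray, centred on the silhouette and lined up with it (the gland may be turned any way). Leave the three-spout round box and the smaller gland standing where they are, and let go of everything.

Things in the scene. Friction and masses are not known exactly. Their poses are not given: they have to be found in the camera images.
- through_box_center (a point): Round metal conduit box with exactly TWO spouts, opposite each other: upright cylinder 54 mm in diameter, 40 mm high (lid screws 2 mm more), spouts 20 mm in diameter, their axis 18 mm above its underside, 78 mm over both ends. About 0.14 kg. Stands loose on the bench (bench top is z = 0). Point at its centre, half-way up; z is up, x along the two spouts (so it is clear to grip across y, 54 mm).
- coupler_center (a point): White plastic straight conduit coupler: level tube 32 mm in diameter, 80 mm long, through a square-sided middle 44 mm long, 36 mm wide, 40 mm high on which it stands (does not roll). About 0.09 kg. Stands loose on the bench (bench top is z = 0). Point at its centre, half-way up; z is up, x along the tube (grip the middle across y, 36 mm).
- square_box_center (a point): Square grey-painted metal junction box with lid, 56 x 56 mm, 42 mm high. About 0.16 kg. Stands loose on the bench (bench top is z = 0). Point at its centre, half-way up; z is up, x and y square to its sides.
- large_gland_center (a point): The LARGER of two brass cable glands, standing on its hexagon end: hexagon 38 mm across flats (44 mm across corners) up to 38 mm height, round dome above, 48 mm high in all. About 0.13 kg. Stands loose on the bench (bench top is z = 0). Point at its centre, half-way up; z is up, two of the flats face +y and -y.
- tee_box_center (a point): Look-alike that does not belong: the same round metal box (54 mm diameter, 40 mm high) but with THREE spouts, each reaching 39 mm from its centre, along +x, -x and +y. Stays where it is. Stands loose on the bench (bench top is z = 0). Point at its centre, half-way up; z is up.
- small_gland_center (a point): Look-alike that does not belong: the SMALLER brass cable gland, 24 mm across flats, 32 mm high. Stays where it is. Stands loose on the bench (bench top is z = 0). Point at its centre, half-way up; z is up.
- bay_two_tabs_floor (a point): Fixed flat white insert 106 x 106 mm with a black full-size silhouette: disc 54 mm across with two opposite tabs 20 mm wide, 78 mm over the tabs, for the two-spout box. Four inserts lie 110 mm apart, two by two, in one grey tray (232 mm square, rim 6 mm above the inserts, no walls between). Point: centre of its top face, 10 mm above the bench; z up, x along the two tabs.
- bay_bar_floor (a point): Fixed flat white insert 106 x 106 mm with a black full-size silhouette: a plain bar 80 mm long, 32 mm wide, 36 mm at its middle, for the straight coupler. Four inserts lie 110 mm apart, two by two, in one grey tray (232 mm square, rim 6 mm above the inserts, no walls between). Point: centre of its top face, 10 mm above the bench; z up, x along the bar.
- bay_square_floor (a point): Fixed flat white insert 106 x 106 mm with a black full-size silhouette: a square 56 x 56 mm, for the square box. Four inserts lie 110 mm apart, two by two, in one grey tray (232 mm square, rim 6 mm above the inserts, no walls between). Point: centre of its top face, 10 mm above the bench; z up, x and y along its sides.
- bay_hexagon_floor (a point): Fixed flat white insert 106 x 106 mm with a black full-size silhouette: a hexagon 38 mm across flats, for the larger gland. Four inserts lie 110 mm apart, two by two, in one grey tray (232 mm square, rim 6 mm above the inserts, no walls between). Point: centre of its top face, 10 mm above the bench; z up.

How it is judged:
At the end, for the whole second after the job is handed in: The four parts rest upright and still on their own inserts, centres within 12 mm of the silhouettes' centres, two-spout box, coupler and square box lined up within 15 degrees (either way round; square box any side). The three-spout box and smaller gland stand within 20 mm of their start (horizontal distance between through_box_center and bay_two_tabs_floor below 0.012 m and z of through_box_center in the frame of bay_two_tabs_floor between 0.015 and 0.025 m and angle between each of through_box_center, coupler_center, square_box_center, large_gland_center, tee_box_center, small_gland_center's own z axis and vertical below 0.1 rad and linear speed of each of through_box, coupler, square_box, large_gland, tee_box, small_gland below 0.02 m/s and angular speed of each of through_box, coupler, square_box, large_gland below 0.2 rad/s and angle between the x axis of through_box_center and the x axis of bay_two_tabs_floor, either way round below 0.26 rad and horizontal distance between coupler_center and bay_bar_floor below 0.012 m and z of coupler_center in the frame of bay_bar_floor between 0.015 and 0.025 m and angle between the x axis of coupler_center and the x axis of bay_bar_floor, either way round below 0.26 rad and horizontal distance between square_box_center and bay_square_floor below 0.012 m and z of square_box_center in the frame of bay_square_floor between 0.016 and 0.026 m and (angle between the x axis of square_box_center and the x axis of bay_square_floor, either way round below 0.26 rad or angle between the x axis of square_box_center and the y axis of bay_square_floor, either way round below 0.26 rad) and horizontal distance between large_gland_center and bay_hexagon_floor below 0.012 m and z of large_gland_center in the frame of bay_hexagon_floor between 0.019 and 0.029 m and distance of each of tee_box_center, small_gland_center from where it was at the start of the episode below 0.02 m); the robot touches nothing.
It fails at once if the three-spout box is moved from its place or knocked over (distance of tee_box_center from where it was at the start of the episode above 0.02 m or angle between tee_box_center's own z axis and vertical above 0.3 rad).
It fails at once if the smaller gland is moved from its place or knocked over (distance of small_gland_center from where it was at the start of the episode above 0.02 m or angle between small_gland_center's own z axis and vertical above 0.3 rad).
It also fails if it takes over 122 s, if anything falls off the work surface, if the arm or the gripper's body presses on something with over 40 N, if the wrist force passes 120 N, or if a joint passes its speed limit or range.

## Robot

A 7-joint arm with a two-finger parallel gripper is mounted at the origin on the work surface. World frame = base frame: x ahead of the robot, y to its left, z up, the work surface at z = 0. Lengths are in m, angles in rad, forces in N, time in s.
With the tool pointing down it reaches from about 0.35 to 0.9 m from the base axis. Payload 19.9 kg.
Tool frame: the origin (TCP) lies between the finger pads; the fingertips stand 19 mm ahead of it and the grasp point (between the pads) is the TCP; z points along the fingers, y is the direction in which the jaws open and shut (so a half turn about z gives the same grasp; the last joint's range is limited). The gripper opens to 94 mm and grips with 3 to 60 N. Pads are 16 mm wide; open, the fingers measure 119 mm over their backs; the gripper's body (75 mm by 177 mm) begins 78 mm behind the grasp point.
Start: joints at [1.153, 0.417, -0.01, 1.614, 0.005, 1.111, -0.053], TCP at [0.229, -0.581, 0.186] pointing down, gripper open.
Joint ranges: [-2.81, 2.81], [-0.39, 2.02], [-1.27, 1.25], [0.06, 2.57], [-1.19, 4.33], [0.19, 2], [-2.82, 2.82]. Speed limits (rad/s): [1.89, 1.89, 2.39, 2.39, 3.01, 3.01, 3.01].

## Interface

Orientations are given as a 3x3 rotation matrix whose columns are the frame's x, y, z axes.
In Python, from rig import robot gives the robot as it stands. Calls block until the motion is done:
- robot.move_ptp(position, orientation): joint-space move of the TCP to a pose.
- robot.move_linear(position, velocity=0.15, frame=None, threshold=None): straight line of the TCP; frame=None keeps the orientation; velocity is the mean speed in m/s. With threshold (N) it stops when the force on the tool has changed by that much, and returns True; else False.
- robot.goto_joints(angles): joint-space move.
- robot.gripper_to(opening): finger opening in m; the grip force is fixed at half the most; returns when the fingers have stopped.
- robot.pause(seconds).
- robot.ik(position, orientation): joint angles nearest the present ones, or None.
- robot.get_state(): the state.
- robot.grab_frame(name): name is "side" or "top" or "wrist"; returns the picture (400x640x3 uint8, red, green, blue); there is no depth.
- robot.camera_info(name): a dict with "fx", "fy", "cx", "cy" (pixels), "rvec" (rotation vector, rad) and "tvec" (3), from world to camera coordinates, as OpenCV has them. Camera axes: x right, y down, z forward; pixel columns grow to the right and rows downward; lengths in m; the calibration is good to about 2 mm. A picture is of the moment at which its call begins: read the wrist's pose just before it. camera_info takes no time and is no camera call; for the wrist camera it gives the pose at the moment of the call.
A pose or a line that the arm cannot do raises robot.PlanningError and nothing moves.
- robot.sign_off(): hands the job in, once; it reports no verdict.
The state is a dict: "time": time; "qpos": joint angles; "joint_vel": joint speeds; "effort": joint torques, N m; "ee_pos": TCP position; "tool_rot": TCP orientation; "force": force on the tool from outside, world axes, zero at the start; "moment": the same for the moment, N m; "opening": finger opening in m.
Only numpy, scipy, OpenCV 4.12 (cv2) and the standard library are available. Lean on these libraries where they do the work, as an engineer would, in place of code of your own. Each camera call takes 0.05 s, during which the arm holds its last target.

## Working session

There is one attempt and no reset: what is moved stays moved. The work goes in short steps, each a Python script; the robot and the scene stay as the last script left them, time stands still between calls to the robot, and variables do not carry over. Pictures are saved under pics/ and viewed, and the job is handed in when it is done.

```bash
mkdir -p pics; ls
python3 - <<'E'
from rig import robot
import cv2
for n in ["top","side","wrist"]:
    im=robot.grab_frame(n); cv2.imwrite(f"pics/{n}0.png",im[:,:,::-1])
    print(n,robot.camera_info(n))
s=robot.get_state();print(s['time'],s['ee_pos'],s['tool_rot'],s['opening'])
E
```

```text
pics
top {'fx': 475.21809725320895, 'fy': 475.21809725320895, 'cx': 308.92171519035793, 'cy': 196.97177345161074, 'rvec': array([ 2.12239661, -2.18246333,  0.16966958]), 'tvec': array([0.00222953, 0.54405593, 0.98663455])}
side {'fx': 488.4357158356781, 'fy': 488.4357158356781, 'cx': 313.12184669110684, 'cy': 201.65424184307847, 'rvec': array([ 0.45847996, -2.80731157,  1.07070224]), 'tvec': array([0.5044518 , 0.16833361, 1.01429225])}
wrist {'fx': 309.5756900990193, 'fy': 309.5756900990193, 'cx': 322.0627292676782, 'cy': 203.53090511507176, 'rvec': array([-2.40291471,  1.63485538,  0.22579582]), 'tvec': array([-0.62283248, -0.02859235,  0.39037854])}
0.15 [ 0.22926832 -0.58113916  0.1852968 ] [[ 9.30208174e-01  3.67032146e-01 -3.96225101e-04]
 [ 3.67032351e-01 -9.30207853e-01  7.76718096e-04]
 [-8.34911911e-05 -8.67936952e-04 -9.99999620e-01]] 0.09398590774489518
```

View pics/top0.png

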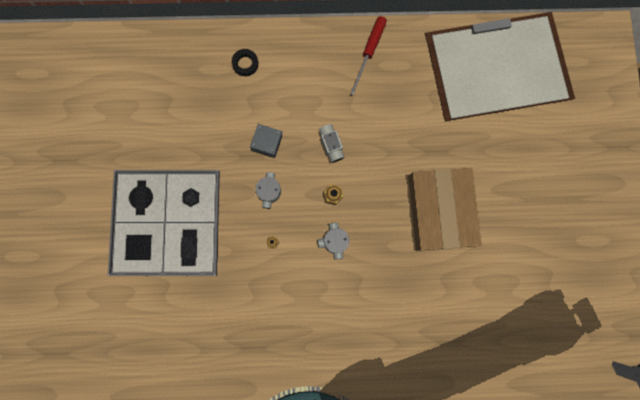

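View pics/side0.png

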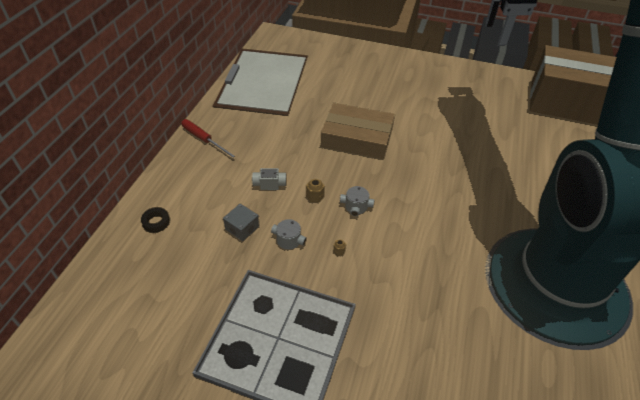

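View pics/wrist0.png

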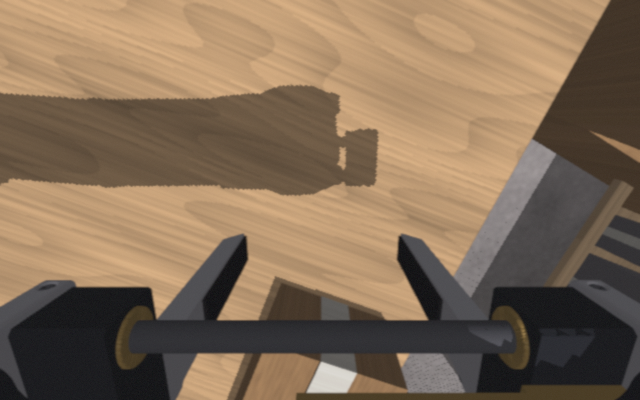

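The top view shows the tray at the left (col 110–218, row 170–275) with these silhouettes: two tabs (141,197), hexagon (191,197), square (139,247) and bar (189,247). The parts are the square box (266,140), coupler (331,143), two-spout box (268,189), large gland (333,195), small gland (272,242) and tee (335,240).

```bash
cat > h.py <<'E'
import numpy as np, cv2
from rig import robot
def cam(n):
    c=robot.camera_info(n); R=cv2.Rodrigues(c['rvec'])[0]
    K=np.array([[c['fx'],0,c['cx']],[0,c['fy'],c['cy']],[0,0,1]]); return K,R,np.array(c['tvec'])
def back(C,uv,z):
    K,R,t=C; uv=np.atleast_2d(uv).astype(float)
    d=(R.T@np.linalg.inv(K)@np.c_[uv,np.ones(len(uv))].T).T; o=-R.T@t
    return (o+d*((z-o[2])/d[:,2])[:,None])[:,:2]
def ortho(im,C,x0,x1,y0,y1,z,s=0.0005):
    """rectified plan at height z: row->-x (top = x1), col->-y (left = y1)"""
    K,R,t=C; w=int((y1-y0)/s);h=int((x1-x0)/s)
    c,r=np.meshgrid(np.arange(w),np.arange(h))
    P=np.stack([x1-r*s,y1-c*s,np.full(c.shape,z)],-1)@R.T+t
    p=P@K.T; p=p[...,:2]/p[...,2:]
    return cv2.remap(im,p[...,0].astype(np.float32),p[...,1].astype(np.float32),cv2.INTER_CUBIC)
E
python3 - <<'E'
from h import *
C=cam("top"); im=cv2.imread("pics/top0.png")
print("campos",-C[1].T@C[2])
for n,uv in dict(tt=(141,197),hx=(191,197),sq=(139,247),bar=(189,247)).items(): print(n,back(C,uv,.01))
for n,uv in dict(sqb=(266,140),cp=(331,143),tb=(268,189),lg=(333,195),sg=(272,242),tee=(335,240)).items(): print(n,back(C,uv,.03))
# silhouettes
g=cv2.cvtColor(im,cv2.COLOR_BGR2GRAY)
o=ortho(g,C,.38,.64,.17,.45,.01); cv2.imwrite("pics/tray.png",o)
b=(o<75).astype(np.uint8)
n,l,st,ce=cv2.connectedComponentsWithStats(b)
for i in range(1,n):
    if st[i,4]>2000:
        m=cv2.moments((l==i).astype(np.uint8),True)
        cx,cy=m['m10']/m['m00'],m['m01']/m['m00']
        cs=np.argwhere(l==i)[:,::-1].astype(np.float32)
        print("xy",.64-cy*.0005,.45-cx*.0005,"area mm2",st[i,4]*.25,"axis ang img",np.degrees(.5*np.arctan2(2*m['mu11'],m['mu20']-m['mu02'])),cv2.minAreaRect(cs))
E
```

```text
campos [0.3967059  0.00258576 1.05454602]
tt [[0.55815913 0.35800894]]
hx [[0.55517068 0.24772756]]
sq [[0.44806896 0.3599365 ]]
bar [[0.44499751 0.25131912]]
sqb [[0.67530526 0.07829236]]
cp [[ 0.66476802 -0.0654854 ]]
tb [[0.56524642 0.07566372]]
lg [[ 0.54817969 -0.06572458]]
sg [[0.44974114 0.06896852]]
tee [[ 0.45021738 -0.06650499]]
xy 0.5061419694072657 0.41796140057361375 area mm2 1046.0 axis ang img -88.4060377877635 ((64.40418243408203, 269.40850830078125), (12.098164558410645, 451.30535888671875), 1.6929783821105957)
xy 0.5577979812900049 0.35905032003938947 area mm2 2538.75 axis ang img -88.4510809819598 ((182.55746459960938, 165.23379516601562), (146.6426544189453, 102.56644439697266), 62.15242004394531)
xy 0.5550434035730646 0.2490352725606963 area mm2 1091.5 axis ang img 81.26628687784715 ((402.0000305175781, 169.50003051757812), (72.44860076904297, 78.26236724853516), 63.43495178222656)
xy 0.4448081018049077 0.25218348205232205 area mm2 2465.5 axis ang img -88.1569987896671 ((395.3768005371094, 390.64447021484375), (67.52445220947266, 155.2183380126953), 0.9877604246139526)
xy 0.4482386333999826 0.3621375293401721 area mm2 2875.75 axis ang img 18.62488467093358 ((175.5380859375, 383.45770263671875), (108.79400634765625, 107.25126647949219), 1.4144233465194702)
```

Run:
```python
from h import *
C=cam("top"); im=cv2.imread("pics/top0.png")
o=ortho(im,C,.42,.78,-.06,.22,.04,.0005); cv2.imwrite("pics/parts.png",cv2.resize(o,(467,600)));print(o.shape)
C=cam("side"); im=cv2.imread("pics/side0.png")
o2=ortho(im,C,.42,.78,-.06,.22,.04,.0005); cv2.imwrite("pics/parts2.png",cv2.resize(o2,(467,600)))
```

```text
(720, 560, 3)
```

View pics/tray.png

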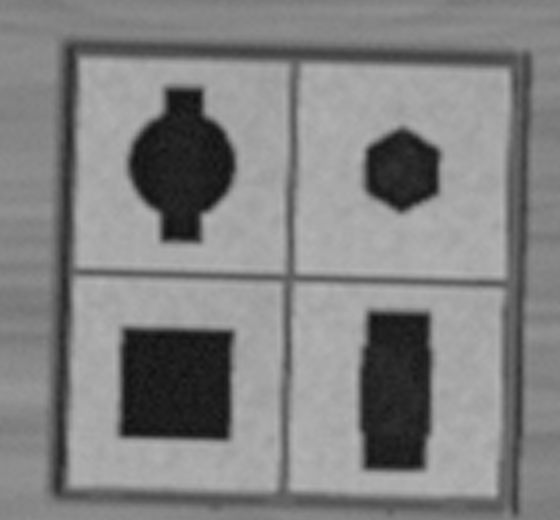

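View pics/parts.png

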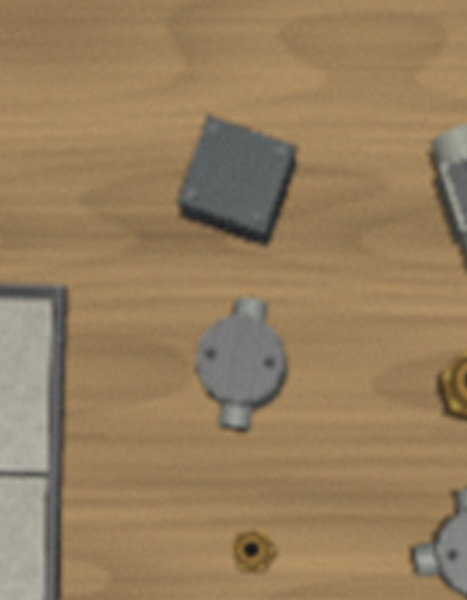

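View pics/parts2.png

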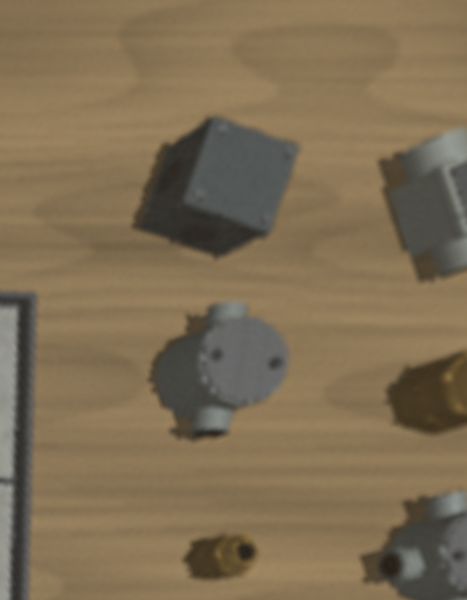

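Tray: yaw about -1.7°, with clean silhouettes. Next I'll rectify the right-hand parts and take wrist-camera views for better pose measurement.

Run:
```python
from h import *
R0=np.array([[1,0,0],[0,-1,0],[0,0,-1.]])
print(robot.get_state()['tool_rot'])
for R in (R0, np.array([[-1,0,0],[0,1,0],[0,0,-1.]])):
    print(robot.ik([.50,.0,.36],R), robot.ik([.45,.36,.1],R))
C=cam("wrist"); print("wrist cam pos in world",-C[1].T@C[2], C[1])
```

```text
[[ 9.30208174e-01  3.67032146e-01 -3.96225101e-04]
 [ 3.67032351e-01 -9.30207853e-01  7.76718096e-04]
 [-8.34911911e-05 -8.67936952e-04 -9.99999620e-01]]
[ 0.48027069  0.09914777 -0.58599365  1.64690071  0.05546545  1.41224304
 -1.68301923] [ 0.03213595  0.66450972 -1.04628054  1.79065315  0.65084109  1.07801635
 -2.8214405 ]
[ 0.7102661   0.1268654  -0.84744343  1.64107161  0.09612306  1.41699693
  1.42285458] [-0.04525129  0.59975029 -0.91647647  1.79279887  0.55054778  1.02762589
  0.39624205]
wrist cam pos in world [ 0.30144443 -0.55066139  0.38345341] [[ 3.67137260e-01 -9.30166769e-01 -1.19773536e-04]
 [-8.95376922e-01 -3.53440572e-01  2.70887301e-01]
 [-2.52012698e-01 -9.93455787e-02 -9.62611062e-01]]
```

Run:
```python
from h import *
C=cam("top"); im=cv2.imread("pics/top0.png")
P=dict(sq=(.675,.078,.042),cp=(.662,-.065,.040),tb=(.563,.075,.040),lg=(.548,-.066,.038))
t=[]
for n,(x,y,z) in P.items():
    o=ortho(im,C,x-.06,x+.06,y-.06,y+.06,z,.0003)   # 400x400
    for k in range(0,400,33): 
        o[k,:]=o[k,:]//2+ (60 if k else 0); o[:,k]=o[:,k]//2+60
    cv2.putText(o,n,(5,20),0,.6,(0,0,255)); t.append(o)
a=np.vstack([np.hstack(t[:2]),np.hstack(t[2:])]); cv2.imwrite("pics/q.png",cv2.resize(a,(600,600)));
for i,o in enumerate(t): cv2.imwrite(f"pics/q{i}.png",o)
```

```text
Traceback (most recent call last):
ValueError: all the input array dimensions except for the concatenation axis must match exactly, but along dimension 0, the array at index 0 has size 400 and the array at index 1 has size 399
```

```bash
cat >> h.py <<'E'
def rot(a): c,s=np.cos(a),np.sin(a); return np.array([[c,-s],[s,c]])
SH=dict(sq=(.042,[np.array([[1,1],[1,-1],[-1,-1],[-1,1]])*.028]),
 cp=(.040,[np.array([[22,18],[22,-18],[-22,-18],[-22,18]])*.001]),
 tb=(.040,[np.array([[np.cos(a),np.sin(a)] for a in np.linspace(0,6.28,40)])*.027]),
 lg=(.038,[np.array([[np.cos(a),np.sin(a)] for a in np.radians(np.arange(0,360,60))])*.022]))
def proj(C,P): 
    q=(np.asarray(P)@C[1].T+C[2])@C[0].T; return q[:,:2]/q[:,2:]
def overlay(im,C,poses,fn,k=8,half=32):
    t=[]
    for n,(x,y,a) in poses.items():
        z,sh=SH[n]; c=proj(C,[[x,y,z]])[0]; c0=np.round(c)-half
        big=cv2.resize(im[int(c0[1]):int(c0[1])+2*half,int(c0[0]):int(c0[0])+2*half],None,fx=k,fy=k,interpolation=cv2.INTER_CUBIC)
        sh=list(sh)
        def d(s,z,col):
            p=proj(C,np.c_[s@rot(a).T+[x,y],np.full(len(s),z)]); p=((p-c0+.5)*k).astype(int)
            cv2.polylines(big,[p],True,col,1)
        for s in sh: d(s,z,(0,0,255)); d(s,0,(0,255,255))
        if n in('tb','cp'):
            r,L,zz=(.010,.039,.018) if n=='tb' else (.016,.040,.020)
            d(np.array([[L,r],[L,-r],[-L,-r],[-L,r]]),zz,(0,255,0))
        cv2.putText(big,n,(5,20),0,.6,(255,0,0),2); t.append(big)
    while len(t)<4: t.append(t[-1]*0)
    a=np.vstack([np.hstack(t[:2]),np.hstack(t[2:4])]); cv2.imwrite(fn,cv2.resize(a,(600,600)) if a.shape[0]>600 else a)
E
cat > ov.py <<'E'
from h import *
import sys,json
poses=json.load(open('poses.json')); poses={k:(v[0],v[1],np.radians(v[2])) for k,v in poses.items()}
for n,h in(("top",24),("side",36)):
    overlay(cv2.imread(f"pics/{n}0.png"),cam(n),poses,f"pics/{n}{sys.argv[1]}.png",12,h if n=='top' else 36)
E
echo '{"sq":[0.675,0.079,-18],"cp":[0.664,-0.065,14],"tb":[0.564,0.075,-5],"lg":[0.548,-0.066,0]}' > poses.json; python3 ov.py 1
```

```text
(no output)
```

View pics/top1.png

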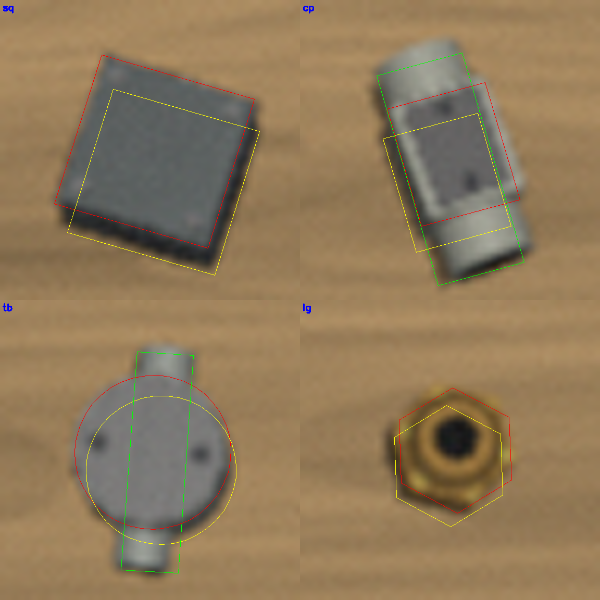

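View pics/side1.png

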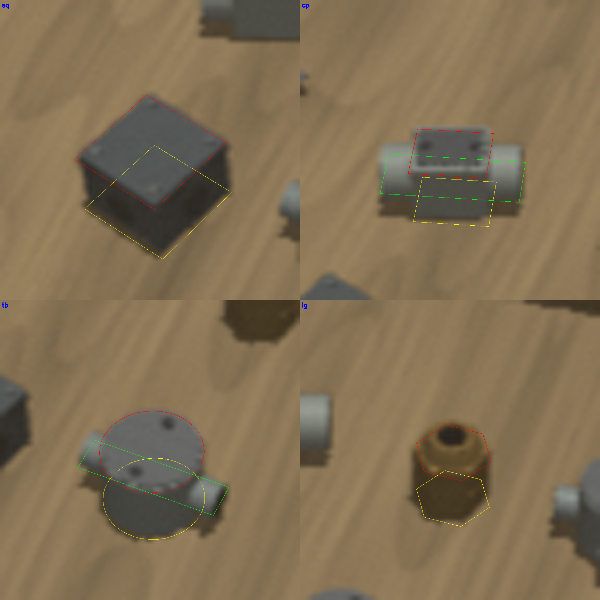

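Overlays: square box and two-spout box fit to about 1–2 mm. The coupler needs about +3 mm in x and a 16° yaw. The gland's flat direction isn't clear. I'll go over the gland with the wrist camera for a close look.

```bash
cat >> h.py <<'E'
def RY(phi):
    y=np.array([np.cos(phi),np.sin(phi),0]); z=np.array([0,0,-1.]); return np.c_[np.cross(y,z),y,z]
E
echo '{"sq":[0.675,0.079,-18],"cp":[0.667,-0.0665,16],"tb":[0.564,0.075,-7],"lg":[0.548,-0.066,0]}' > poses.json
python3 - <<'E'
from h import *
for k in(-1,1):
    robot_q=[0.0,.417,0,1.614,0,1.111,k*1.57]
robot.goto_joints([0.1,.35,0,1.5,0,1.25,1.57])
s=robot.get_state(); print(s['time'],s['ee_pos'],s['tool_rot'].round(2))
for phi in (np.pi/2,-np.pi/2):
    for p in ([.548,-.066,.13],[.675,.08,.02],[.56,.36,.03],[.45,.36,.03],[.45,.25,.03]):
        q=robot.ik(p,RY(phi)); print(round(phi,2),p,None if q is None else q.round(2))
E
```

```text
2.425 [ 0.63189936 -0.09536245  0.27782604] [[-0.99  0.1   0.04]
 [ 0.1   0.99 -0.  ]
 [-0.04 -0.   -1.  ]]
1.57 [0.548, -0.066, 0.13] [ 0.09  0.35 -0.03  1.85  0.01  0.94  1.62]
1.57 [0.675, 0.08, 0.02] [-0.11  0.69 -0.07  1.58  0.06  0.87  1.36]
1.57 [0.56, 0.36, 0.03] [-0.49  0.66 -0.19  1.61  0.15  0.88  0.84]
1.57 [0.45, 0.36, 0.03] [-0.5   0.54 -0.29  1.85  0.21  0.78  0.67]
1.57 [0.45, 0.25, 0.03] [-0.38  0.45 -0.22  2.    0.15  0.71  0.87]
-1.57 [0.548, -0.066, 0.13] [-0.32  0.38  0.48  1.87 -0.21  0.95 -1.32]
-1.57 [0.675, 0.08, 0.02] [-0.48  0.74  0.47  1.59 -0.4   0.9  -1.44]
-1.57 [0.56, 0.36, 0.03] [-0.86  0.68  0.35  1.63 -0.29  0.88 -1.97]
-1.57 [0.45, 0.36, 0.03] [-0.92  0.54  0.25  1.86 -0.18  0.76 -2.14]
-1.57 [0.45, 0.25, 0.03] [-0.79  0.45  0.28  2.02 -0.18  0.7  -1.97]
```

```bash
cat >> h.py <<'E'
def look(n,pose,fn,k=2,half=150):
    s=robot.get_state(); C=cam("wrist"); im=np.ascontiguousarray(robot.grab_frame("wrist")[:,:,::-1]); cv2.imwrite(fn+"_raw.png",im)
    x,y,a=pose; z,sh=SH[n]
    big=cv2.resize(im,None,fx=k,fy=k,interpolation=cv2.INTER_CUBIC)
    def d(s,z,col):
        p=((proj(C,np.c_[s@rot(a).T+[x,y],np.full(len(s),z)])+.5)*k).astype(int); cv2.polylines(big,[p],True,col,1)
    for q in sh: d(q,z,(0,0,255)); d(q,0,(0,255,255))
    if n in('tb','cp'):
        r,L,zz=(.010,.039,.018) if n=='tb' else (.016,.040,.020)
        d(np.array([[L,r],[L,-r],[-L,-r],[-L,r]]),zz,(0,255,0))
    c=(proj(C,[[x,y,.02]])[0]*k).astype(int)
    c=np.maximum(c,half); big=big[c[1]-half:c[1]+half,c[0]-half:c[0]+half]
    cv2.imwrite(fn+".png",big); return s
E
python3 - <<'E'
from h import *
robot.move_ptp([.548,-.066,.16],RY(np.pi/2))
s=look('lg',(.548,-.066,0),'pics/w_lg',4,250); print(s['time'],s['ee_pos'],s['opening'])
E
```

```text
3.0667 [ 0.54928715 -0.06666736  0.16121442] 0.0941803519505526
```

View pics/w_lg.png

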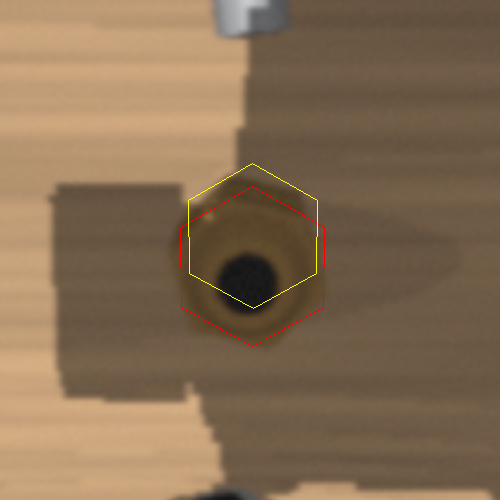

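View pics/w_lg_raw.png

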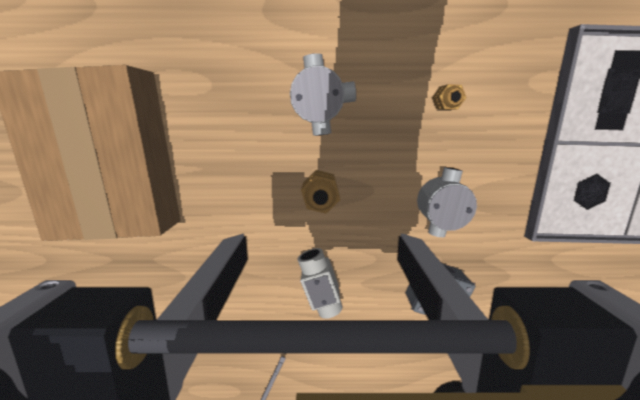

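Run:
```python
import cv2,numpy as np
im=cv2.imread('pics/w_lg_raw.png')[160:225,285:355]
im=np.clip((im.astype(float))**.75*5,0,255).astype(np.uint8)
cv2.imwrite('pics/w_lg2.png',cv2.resize(im,None,fx=8,fy=8,interpolation=cv2.INTER_CUBIC))
im=cv2.imread('pics/top0.png')[180:210,318:348]
cv2.imwrite('pics/t_lg2.png',cv2.resize(im,None,fx=18,fy=18,interpolation=cv2.INTER_CUBIC))
```

```text
(no output)
```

View pics/w_lg2.png

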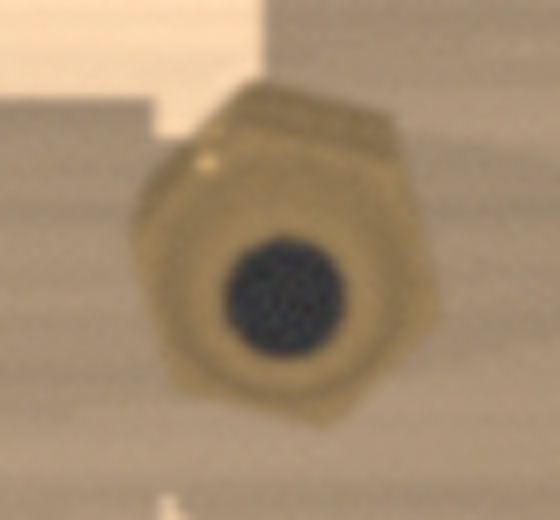

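View pics/t_lg2.png

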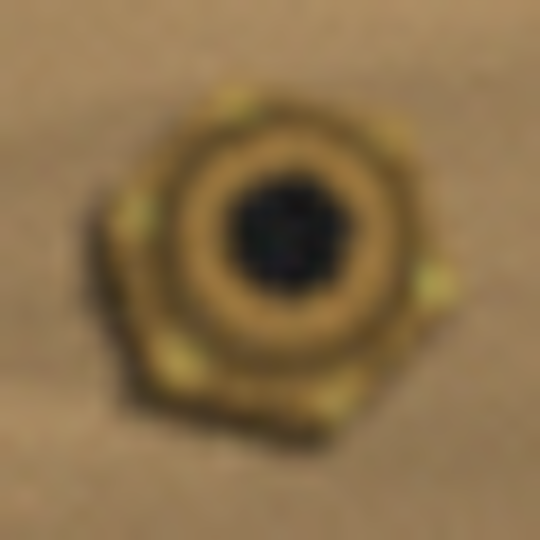

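The gland's six corners are visible in the top crop. From them its centre is about pixel (333.3, 193.3) and its flats face azimuth about 107°. Picking it now.

```bash
cat >> h.py <<'E'
def pick(x,y,phi,z=.025,op=.085):
    R=RY(phi); robot.gripper_to(op)
    robot.move_ptp([x,y,.14],R); robot.pause(.2)
    hit=robot.move_linear([x,y,z],velocity=.12,threshold=15); robot.pause(.2)
    s=robot.get_state(); print("down",hit,s['ee_pos'].round(4),s['force'].round(1))
    if hit: return False
    robot.gripper_to(0.0); robot.pause(.2); s=robot.get_state(); print("grip",s['opening'])
    robot.move_linear([x,y,.15],velocity=.15); robot.pause(.1)
    s=robot.get_state(); print("lifted",s['opening'],s['ee_pos'].round(4),s['force'].round(1),s['time']); return True
def place(x,y,phi,z,w):
    robot.move_ptp([x,y,.15],RY(phi)); robot.pause(.3)
    hit=robot.move_linear([x,y,z],velocity=.08,threshold=12); robot.pause(.3)
    s=robot.get_state(); print("placing",hit,s['ee_pos'].round(4),s['force'].round(1),s['opening'])
    robot.gripper_to(w+.016); robot.pause(.2)
    robot.move_linear([x,y,.15],velocity=.15); print(robot.get_state()['time'])
E
python3 - <<'E'
from h import *
C=cam("top"); xy=back(C,(333.3,193.3),.038)[0]; print(xy)
if pick(*xy,np.radians(107),.025,.07):
    cv2.imwrite("pics/side_lift.png",robot.grab_frame("side")[:,:,::-1])
E
```

```text
[ 0.55069922 -0.06597497]
down False [ 0.551  -0.066   0.0255] [0.2 0.  0. ]
grip 0.02438528813632592
lifted 0.0005398988047799987 [ 0.5501 -0.0659  0.149 ] [ 0.5  0.3 -0.5] 7.7
```

View pics/side_lift.png

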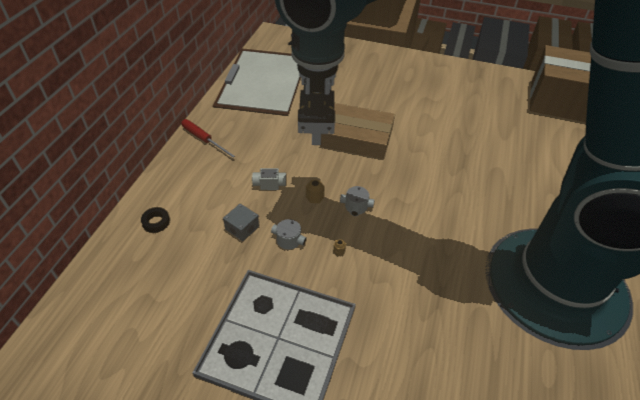

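The gland stayed on the bench at (315,190); the jaws closed fully. Looking for the reason.

Run:
```python
from h import *
robot.gripper_to(.085)
s=look('lg',(.5507,-.066,np.radians(17)),'pics/w_lg3',4,250);
C=cam("side"); print(proj(C,[s['ee_pos'],s['ee_pos']-[0,0,.019]]))
cv2.imwrite("pics/top2.png",robot.grab_frame("top")[:,:,::-1])
```

```text
[[315.01683951 150.11628184]
 [314.88982442 156.57217517]]
```

View pics/w_lg3_raw.png

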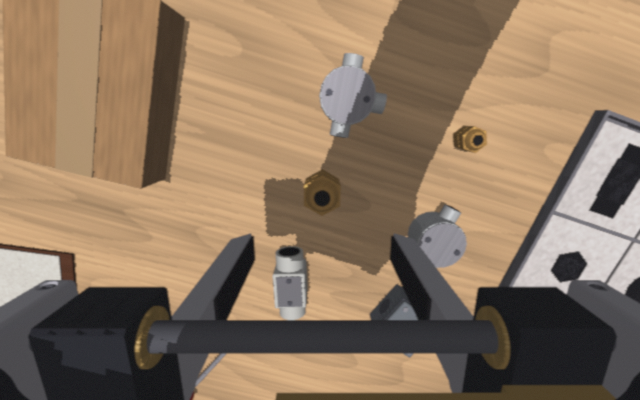

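View pics/w_lg3.png

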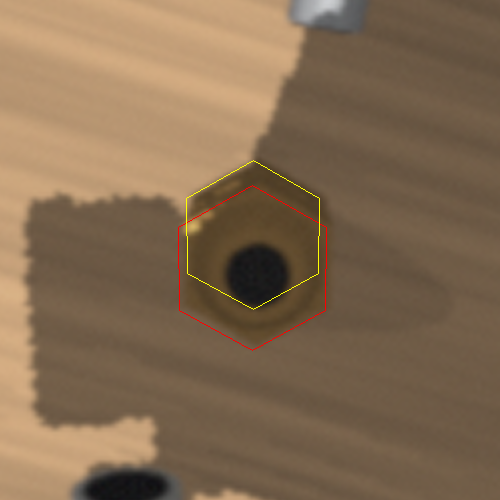

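View pics/top2.png

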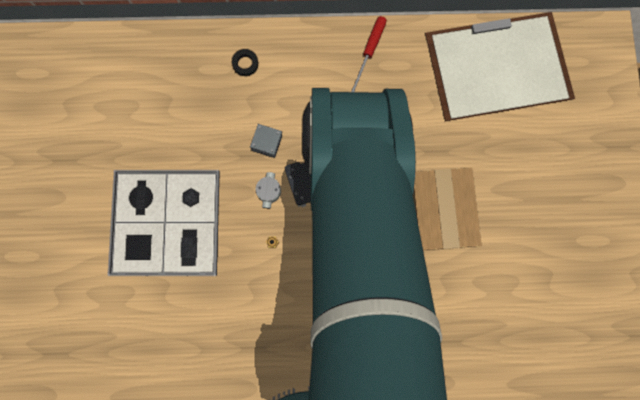

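Run:
```python
from h import *
s=robot.get_state(); C=cam("wrist"); p=s['ee_pos'];R=s['tool_rot']; print(s['opening'],p)
for dz in(-.05,-.02,0,.019,.04): print(dz,proj(C,[p+R@[0,k*.0425,dz] for k in(-1,0,1)]).round(0).tolist(), proj(C,[p+R@[k*.008,.0425,dz] for k in(-1,1)]).round(0).tolist())
print(-C[1].T@C[2]-p)
Cs=cam("side")
for dz in (-.05,-.02,0,.019):print(dz,proj(Cs,[p+R@[0,k*.0425,dz] for k in(-1,1)]).round(0).tolist())
im=robot.grab_frame("side")[:,:,::-1]
im=np.ascontiguousarray(im); cv2.imwrite("pics/s3.png",cv2.resize(im[60:260,220:420],None,fx=3,fy=3,interpolation=cv2.INTER_CUBIC))
```

```text
0.08471378735929787 [ 0.55071483 -0.06598558  0.15000932]
-0.05 [[239.0, 273.0], [319.0, 273.0], [399.0, 273.0]] [[398.0, 286.0], [400.0, 259.0]]
-0.02 [[251.0, 249.0], [319.0, 249.0], [387.0, 249.0]] [[386.0, 261.0], [388.0, 237.0]]
0 [[258.0, 237.0], [319.0, 237.0], [381.0, 237.0]] [[381.0, 248.0], [382.0, 226.0]]
0.019 [[263.0, 228.0], [320.0, 228.0], [377.0, 228.0]] [[376.0, 238.0], [377.0, 217.0]]
0.04 [[267.0, 219.0], [320.0, 219.0], [372.0, 219.0]] [[372.0, 228.0], [373.0, 209.0]]
[-0.07721428 -0.02155685  0.19816708]
-0.05 [[316.0, 119.0], [315.0, 146.0]]
-0.02 [[316.0, 130.0], [315.0, 157.0]]
0 [[315.0, 137.0], [315.0, 164.0]]
0.019 [[315.0, 144.0], [314.0, 170.0]]
```

View pics/s3.png

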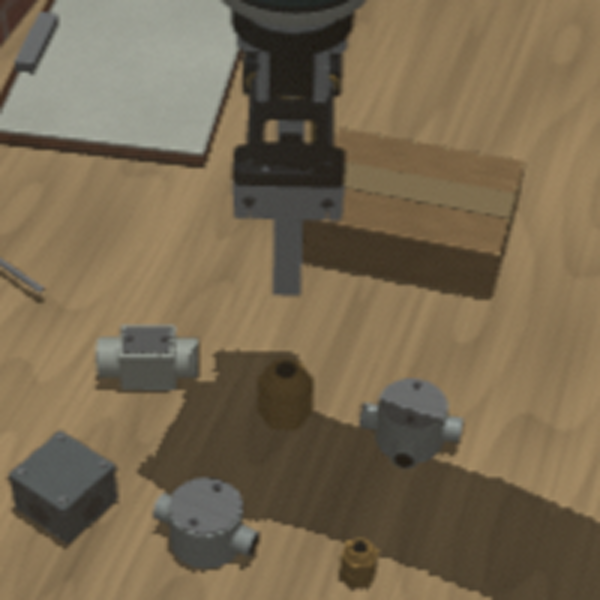

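The side and wrist pictures agree with each other. The real fingertips sit about 18 mm behind the reported TCP instead of 19 mm ahead (tip seen at side row 158, predicted 170). My first grasp therefore only pinched the gland's dome and slipped off. I'll correct for this, re-measure the gland and retry lower.

Run:
```python
from h import *
C=cam("wrist"); im=cv2.imread('pics/w_lg3_raw.png'); g=cv2.cvtColor(im,cv2.COLOR_BGR2GRAY)
sub=g[180:216,300:345]; m=(sub<45).astype(np.uint8); M=cv2.moments(m,True); u=(300+M['m10']/M['m00'],180+M['m01']/M['m00']); print(M['m00'],u)
xy=back(C,u,.047)[0]; print(xy)
im=im[160:225,285:360]; im=np.clip((im.astype(float))**.75*5,0,255).astype(np.uint8)
cv2.imwrite('pics/w_lg4.png',cv2.resize(im,None,fx=8,fy=8,interpolation=cv2.INTER_CUBIC))
for R in [RY(np.radians(107))]: print(robot.ik([.55,-.066,-.012],R))
```

```text
182.0 (321.75274725274727, 198.0)
[ 0.54967099 -0.06480258]
[ 0.12016462  0.56197809 -0.07064625  1.92377586  0.06155468  0.65788122
  1.87912706]
```

View pics/w_lg4.png

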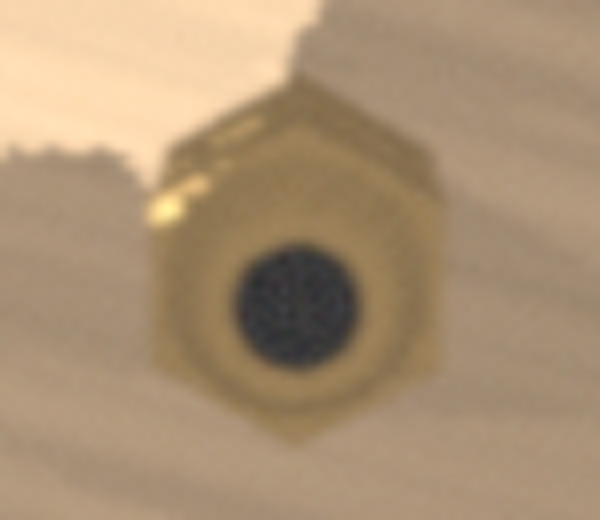

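The gland is still at (0.550, -0.065) and its flats are now square to the jaws. Retrying with the corrected height.

Run:
```python
from h import *
if pick(.550,-.0652,np.radians(107),-.009,.07):
    cv2.imwrite("pics/side_lift2.png",robot.grab_frame("side")[60:320,180:480,::-1])
```

```text
down False [ 0.5502 -0.0653 -0.0086] [ 0.4 -0.2 -0.1]
grip 0.03783982312357699
lifted 0.0378950511500526 [ 0.5495 -0.0651  0.1491] [ 0.6 -0.1 -2.7] 13.85
```

View pics/side_lift2.png

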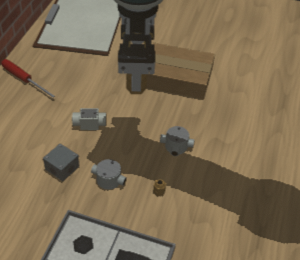

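Gripped at 37.9 mm, matching the 38 mm across flats, and lifted. Placing it on the hexagon.

Run:
```python
from h import *
place(.5550,.2490,np.radians(88.3),.0025,.038)
cv2.imwrite("pics/side_p1.png",robot.grab_frame("side")[200:400,180:380,::-1].repeat(3,0).repeat(3,1))
# go hover at through box for a look
robot.move_ptp([.564,.075,.15],RY(np.radians(83))); robot.pause(.3)
look('tb',(.564,.075,np.radians(-7)),'pics/w_tb',4,250)
```

```text
placing False [0.555  0.249  0.0026] [ 0.7 -0.4 -0.9] 0.037644950747983685
19.5083
```

View pics/side_p1.png

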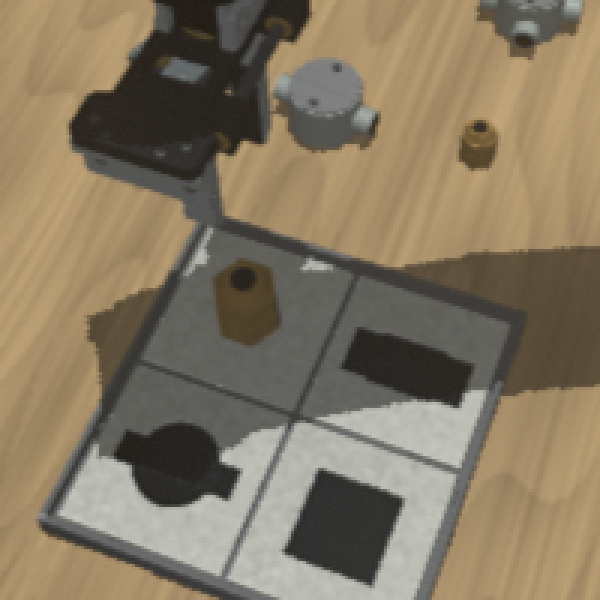

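View pics/w_tb.png

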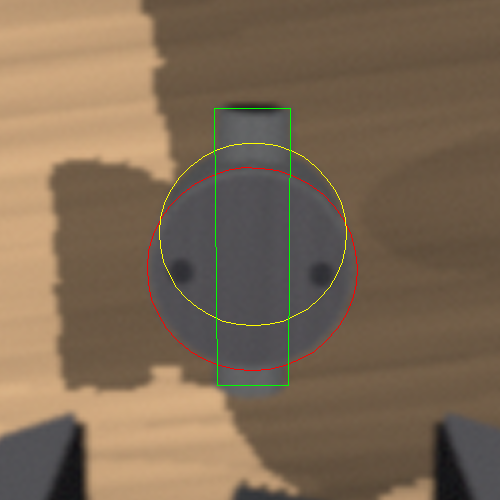

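The gland stands on its hexagon, and the two-spout box overlay fits to within about 1 mm (the two spouts are clear). I'll pick and place the box.

Run:
```python
from h import *
if pick(.564,.075,np.radians(83),-.009,.085) and robot.get_state()['opening']>.045:
    place(.5578,.3590,np.radians(88.3),.0025,.054)
    robot.move_ptp([.675,.079,.15],RY(np.radians(72))); robot.pause(.3)
    look('sq',(.675,.079,np.radians(-18)),'pics/w_sq',4,250)
    cv2.imwrite("pics/side_p2.png",robot.grab_frame("side")[200:400,180:380,::-1].repeat(3,0).repeat(3,1))
```

```text
down False [ 0.5643  0.075  -0.0086] [ 0.2 -0.5  0.4]
grip 0.0536168734247387
lifted 0.05331677180886312 [0.5635 0.0749 0.1491] [ 0.5 -0.8 -2.5] 25.45
placing False [0.5579 0.359  0.0026] [ 0.5  0.3 -1.4] 0.05360310422953979
30.9583
```

View pics/side_p2.png

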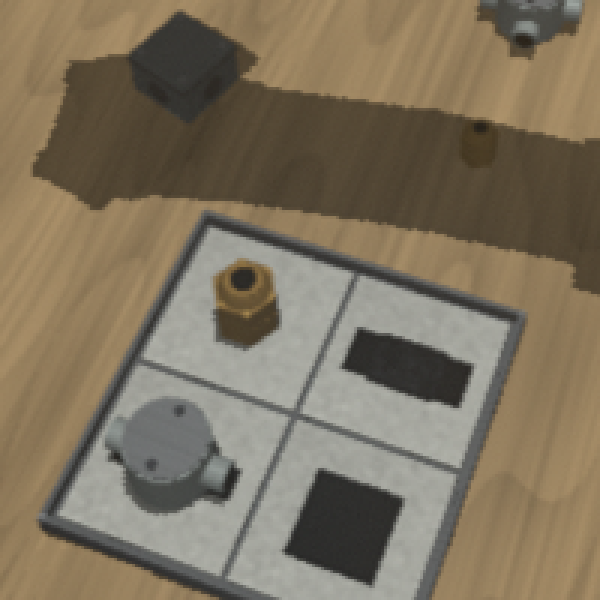

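View pics/w_sq.png

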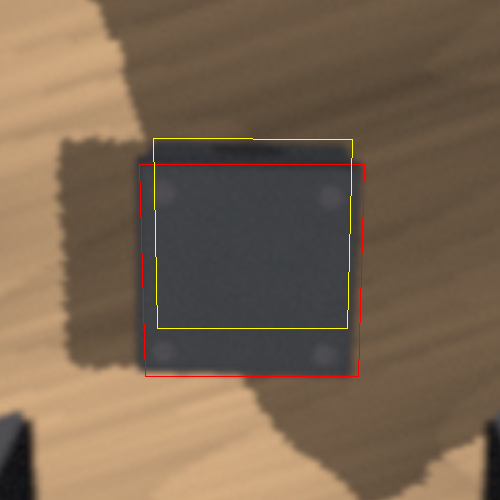

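Both placed parts look right, and the square box overlay is within about 1.5 mm.

Run:
```python
from h import *
if pick(.6736,.079,np.radians(72),-.009,.090) and robot.get_state()['opening']>.045:
    place(.4482,.3621,np.radians(88.3),.0025,.056)
    robot.move_ptp([.667,-.0665,.15],RY(np.radians(106))); robot.pause(.3)
    look('cp',(.667,-.0665,np.radians(16)),'pics/w_cp',4,250)
    cv2.imwrite("pics/side_p3.png",robot.grab_frame("side")[200:400,180:380,::-1].repeat(3,0).repeat(3,1))
```

```text
down False [ 0.6739  0.0791 -0.0085] [-0.3  0.4  0.4]
grip 0.056142339116281394
lifted 0.05547323624790218 [0.6731 0.0789 0.1489] [ 0.4  0.7 -2.8] 37.2167
placing False [0.4482 0.3621 0.0026] [-0.4 -0.4 -1.3] 0.05565519818254481
42.975
```

View pics/side_p3.png

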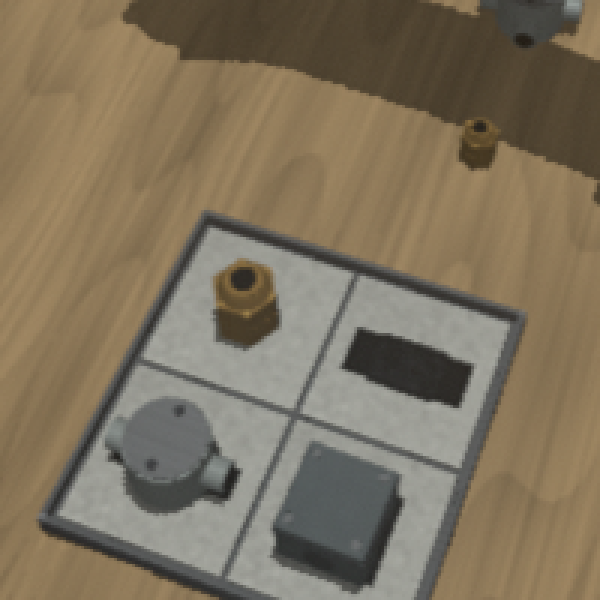

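View pics/w_cp.png

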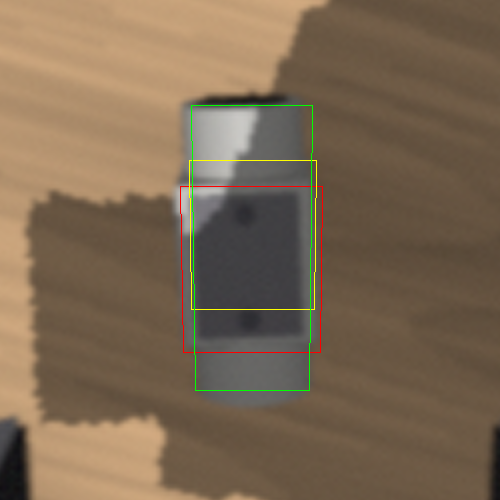

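The square box is on its square. The coupler sits about 2 mm nearer than modelled, so x ≈ 0.665.

Run:
```python
from h import *
if pick(.6652,-.0662,np.radians(106.5),-.009,.07) and robot.get_state()['opening']>.03:
    place(.4448,.2522,np.radians(88.3),.0025,.036)
    robot.move_ptp([.45,-.30,.25],RY(np.radians(90))); robot.pause(.4)
    for n in("top","side"): cv2.imwrite(f"pics/{n}_end.png",robot.grab_frame(n)[:,:,::-1])
    print(robot.get_state()['time'])
C=cam("top"); im=cv2.imread("pics/top_end.png")
a=np.radians(-1.7)
overlay(im,C,dict(sq=(.4482,.3621,a),cp=(.4448,.2522,a),tb=(.5578,.3590,a),lg=(.5550,.2490,a)),"pics/ov_end.png",12,24) 
i0=cv2.imread("pics/top0.png"); b=(slice(170,275),slice(250,360))
cv2.imwrite("pics/cmp.png",np.hstack([cv2.resize(x[b],None,fx=3.5,fy=3.5) for x in(i0,im)]))
```

```text
down False [ 0.6655 -0.0662 -0.0085] [ 0.7 -0.5  0.3]
grip 0.03569856630996731
lifted 0.03586459320824665 [ 0.6648 -0.0662  0.149 ] [ 0.7 -0.5 -1.4] 49.5583
placing False [0.4448 0.2522 0.0026] [-0.5 -0.4 -0.7] 0.03589686602876803
55.4083
57.925
```

View pics/ov_end.png

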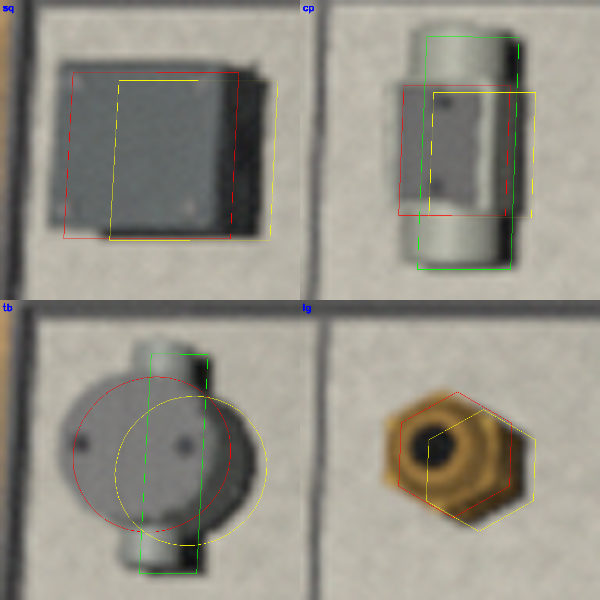

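View pics/side_end.png

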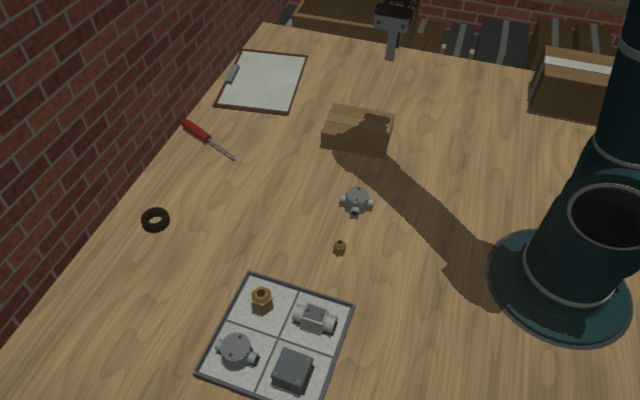

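View pics/cmp.png

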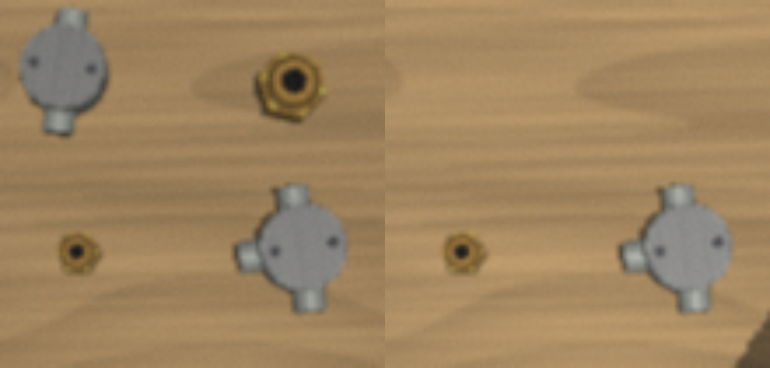

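The parts are placed, and the tee and small gland haven't moved. That overlay left out the 10 mm insert height, so I'll redo it with that included.

Run:
```python
from h import *
C=cam("top"); im=cv2.imread("pics/top_end.png"); C=(C[0],C[1],C[2]+C[1]@np.array([0,0,.01]))
a=np.radians(-1.7)
overlay(im,C,dict(sq=(.4482,.3621,a),cp=(.4448,.2522,a),tb=(.5578,.3590,a),lg=(.5550,.2490,a)),"pics/ov_end2.png",12,24)
```

```text
(no output)
```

View pics/ov_end2.png

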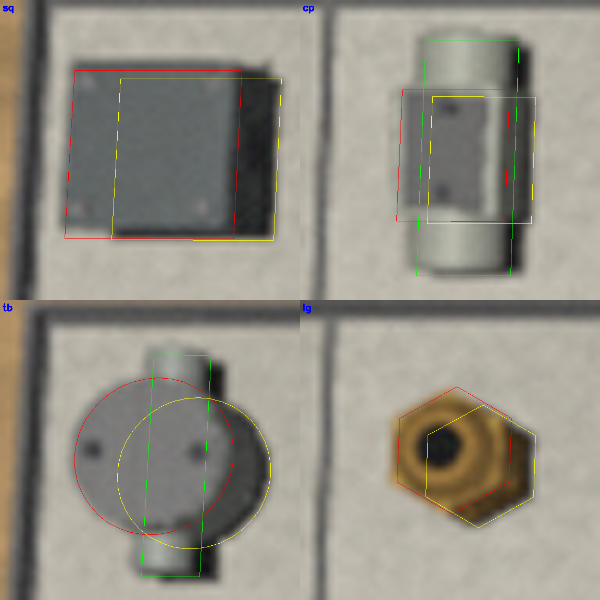

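All four outlines fit within about 2 mm and a couple of degrees. Handing in.

Run:
```python
from rig import robot
robot.sign_off()
```

```text
the job is handed in; nothing more can be done
```

The conduit kit is made up and handed in at about 58 s of the 122 s allowed. The large gland, two-spout box, square box and coupler each stand released on their own silhouette, and the arm was parked clear before hand-in. I was given no verdict.

- **First grasp failed:** on the first try the gland slipped out of the jaws. The side and wrist pictures showed the fingertips about 37 mm shorter than stated, roughly 18 mm behind the reported TCP instead of 19 mm ahead. The gland was not displaced noticeably. I lowered all later grasps to suit, and they gripped at 37.9, 53.3, 55.5 and 35.9 mm, matching the part widths.
- **Final check, four parts:** the top-camera overlay puts each part within about 2 mm and a couple of degrees of its silhouette. My first overlay looked a few mm off because I had left out the 10 mm insert height; it fitted once corrected.
- **Final check, look-alikes:** the three-spout box and the small gland show no visible movement between the before and after pictures.

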